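Hover the bridge blank over the gluing fixture for a sight check

ROBOT

A 6-joint arm with a two-finger parallel gripper is mounted at the origin on a cart in front of the work surface, level with it; the furniture and walls round the work are solid. World frame = base frame: x ahead of the robot, y to its left, z up, the work surface at z = 0. Lengths are in m, angles in rad, forces in N, time in s.
With the tool pointing down it reaches from about 0.3 to 0.875 m from the base axis. Payload 4.2 kg.
Tool frame: the origin (TCP) lies at the very end of the fingers, on their centre line; the grasp point (between the pads) lies 19 mm behind it; x points along the fingers, y is the direction in which the jaws open and shut, and the axes are right-handed (so a half turn about x gives the same grasp; the last joint's range is limited). The gripper opens to 85 mm and grips with 20 to 120 N. Pads are 22 mm wide; open, the fingers measure 114 mm over their backs; the gripper's body (76 mm by 85 mm) begins 54 mm behind the grasp point. The pads swing forward as they close: fully open they stand 13 mm farther back than shut.
Start: joints at [-1.356, 0.32, 1.565, -0, 1.257, -0.02], TCP at [0.134, -0.559, 0.231] pointing down, gripper open.
Joint ranges: [-3.11, 3.11], [-0.84, 2.01], [0.21, 2.61], [-1.34, 4.49], [0.05, 2.63], [-2.56, 2.56]. Speed limits (rad/s): [2.57, 2.57, 3.14, 3.14, 3.14, 3.14].

INTERFACE

Orientations are given as a unit quaternion [x, y, z, w].
In Python, from cell import robot gives the robot as it stands. The module is installed in compiled form; this text tells all that it offers.
- The arm moves only by the tool carry_out, never from a script. Its argument "increments" is a list that holds one entry, the list of rows, each a list of 7 numbers: the turn, a rotation vector about the tool's x, y, z in rad, then the shift along the tool's x, y, z in cm, then the gripper command: -1 is shut, 1 is fully open, values between are in proportion. A call has 1 to 8 rows; each row shifts and turns the commanded pose from where the row before left it, along the tool's axes as they then stand; what a row does not reach is not made up. A row lasts 1/10 s, in which the tool goes at most 50 mm and 8.59 degrees, less where a joint would pass 70% of its speed; a pose out of reach is approached as far as the arm can. A call with a gripper value outside its range is refused whole. The fingers move at their own pace and stop on an object; the grip force is fixed at half the most. Time passes only in rows, so rows that do not move let the fingers close. It gives the time, the measured TCP pose, the force and the opening at its end, in the units of the state.
- robot.get_obs(): the state, without advancing time (a new reading comes with each control period).
- robot.get_image(name): name is "scene" or "top"; returns a dict with "img" (480x640x3 uint8, red, green, blue), "camera_matrix" (3x3 intrinsics, pixels), "camera_from_world" (4x4, takes a point from world to camera coordinates). Camera axes: x right, y up, looking along -z (the intrinsics and any distortion apply to the point x, -y, -z); pixel columns grow to the right and rows downward; lengths in m; the calibration is good to about 2 mm. A picture is of the moment at which its call begins. There is no depth.
- robot.job_done(): hands the job in, once; it reports no verdict.
Trained networks look in a picture, given as the dict that the camera call returned (one of the last four; its "shot" number tells which), for a name from the list of things; names that differ only in an ending like _2 or _b are one class to them, and where a whole thing is asked for, a point or a joint stands for the part that bears it (a point fixed in the world has none). Each returns a list of dicts, best first, with "score" (0 to 1); they miss things now and then, are a little off and sometimes report something else, mostly with a low value. They report only what shows in the picture. A call takes as long as a camera call.
- robot.search_frame(picture, thing): "centre" ([x, y, z] in m, in the coordinates of the camera as it stood for that picture, good to about 4 mm: the middle of the surface that is visible of it).
- robot.tip_of(picture, thing): "centre" ([x, y, z] in m, in the coordinates of the camera as it stood for that picture, good to about 4 mm: a listed point, or the origin of a listed thing).
The state is a dict: "time_s": time; "q": joint angles; "qvel": joint speeds; "joint_torque": joint torques, N m; "tool_pos": TCP position; "ee_rot": TCP orientation; "wrist_force": force on the tool from outside, world axes, zero at the start; "moment": the same for the moment, N m; "grip_width": finger opening in m.
Only numpy, scipy, OpenCV 4.12 (cv2) and the standard library are available. Lean on these libraries where they do the work, as an engineer would, in place of code of your own. Each camera call takes 0.05 s, during which the arm holds its last target. There are 200 camera calls.

TASK

I want to sight the fit of the guitar bridge before gluing. First pull the keeper bolt of the gluing fixture by its knob all the way back to its end stop, so that it no longer covers the bed; then pick up the bridge blank, carry it over the things in between, and hold it level and still about 15 mm above the fixture's cork-faced bed, squarely in line with the bed and centred on it. The blank must never touch the fixture, the guitar must not be bumped, and the can, sanding block and walnut offcut stay where they are; finish while still holding the blank there, not letting go.

Things in the scene. Friction and masses are not known exactly. Their poses are not given: they have to be found in the camera images.
- fixture: The gluing fixture, screwed down: plywood plate 280 x 100 x 15 mm carrying the bed, bolt and 3 grey pegs. Origin on the bench under the bed's centre; x along the bed, away from the bolt; z up; plate from x = -175 to 105 mm. Pegs (24 mm foot, tops 47 mm over the bench) at (x, y) = (-45, 34), (45, 34), (89, 0) mm. Bolt guides and end stop: x = -172 to -80, within 20 mm of y = 0, tops 46 mm over the bench
- bed_top (a point): Centre of the top face of the fixture's bed: a raised wooden bar with a cork face, 145 mm long (this frame's x, roughly away from the robot), 32 mm wide (y), its level top 35 mm above the bench and 20 mm above the plate. Axes as the fixture's
- bolt (a joint): Travel in m of the fixture's flat steel keeper bolt along the fixture's -x, away from the bed (roughly towards the robot): 0 = shut, its tip over the last 27 mm of the bed; 0.045 = fully open at its end stop, clear of the bed. Starts at 0 to 0.012. Slides stiffly (about 3 N), stays where it is left
- bolt_knob (a point): On the axis of the bolt's upright round wooden knob, 62 mm above the bench. Knob 17 mm thick (19 mm at the rim), standing 29 mm high on the bolt, whose top is 46 mm above the bench; knob top at 75 mm. Moves with the bolt; at joint value 0 it is 100 mm from the bed's centre, on the fixture's centre line; axes as the fixture's
- blank_center (a point): Centre (half-way up) of the bridge blank: a flat bar of dark wood 32 x 145 x 10 mm, about 35 g, lying flat on the bench in front of the guitar's neck, to the right. x across its 32 mm width, y along its 145 mm length, z up
- guitar: The guitar, fixed, body to the right, neck crossing the bench to the left. Neck and head reach from the body to world y = 0.122, from x = 0.492 to 0.598, tops at most 100 mm above the bench (115 mm near the body), undersides 42 to 67 mm. Its reading is not needed. Behind and above it hangs a wall cabinet: x over 0.66, y from -0.38 to 0.005, underside 455 mm above the bench
- steel_can: Bystander, and obstacle on the way: round grey metal can, 62 mm in diameter, 115 mm high, standing between the blank and the fixture. Origin at the centre of its underside
- sanding_block: Bystander: cork sanding block 60 x 106 x 33 mm near the front edge. Origin at the centre of its underside
- offcut_walnut: Bystander: walnut offcut 36 x 62 x 26 mm behind the guitar's head. Origin at the centre of its underside

How it is judged:
By the outcome, as a careful person would: the job done as asked, in the order asked, and still so for the second after the job is handed in, while the arm keeps its last pose, push and grip.
It also fails if it takes over 61 s, if anything falls off the work surface, if the arm or the gripper's body presses on something with over 40 N, if the wrist force passes 120 N, or if a joint passes its speed limit or range.

## Working session

There is one attempt and no reset: what is moved stays moved. The work goes in short steps, Python scripts to look and compute and a tool call to move; the robot and the scene stay as the last step left them, time stands still between calls to the robot, and variables do not carry over. Pictures are saved under pics/ and viewed, about 8 in all and at most 12, crops included, and the job is handed in when it is done.

Besides the shell and the picture viewer there is one more tool, called after "Emit:" as name(argument=value, ...), one argument or row to a line, values as JSON. carry_out: Moves the arm, as the interface text tells. Its arguments: {"type":"object","properties":{"increments":{"type":"array"}},"required":["increments"]}

```bash
mkdir -p pics; cat > h.py <<'E'
import numpy as np, cv2
from cell import robot
from scipy.spatial.transform import Rotation as R
def w(p,c):
    T=np.linalg.inv(p["camera_from_world"]); return T[:3,:3]@np.array(c)+T[:3,3]
def proj(p,X):
    X=np.atleast_2d(X); T=p["camera_from_world"]; c=X@T[:3,:3].T+T[:3,3]
    c=c*[1,-1,-1]; u=c@np.array(p["camera_matrix"]).T; return u[:,:2]/u[:,2:]
def ray(p,uv):
    T=np.linalg.inv(p["camera_from_world"]); d=np.linalg.inv(p["camera_matrix"])@[uv[0],uv[1],1]
    return T[:3,3], T[:3,:3]@(d*[1,-1,-1])
def atz(p,uv,z):
    o,d=ray(p,uv); return o+d*(z-o[2])/d[2]
def tri(obs):
    A=np.zeros((3,3));b=np.zeros(3)
    for p,uv in obs:
        o,d=ray(p,uv); d=d/np.linalg.norm(d); M=np.eye(3)-np.outer(d,d); A+=M;b+=M@o
    return np.linalg.solve(A,b)
E
python3 - <<'E'
from h import *
np.set_printoptions(precision=4,suppress=True)
o=robot.get_obs()
for k in o: print(k,np.round(o[k],4))
for n in ["scene","top"]:
    p=robot.get_image(n); print(n,{k:v for k,v in p.items() if k!="img"})
    cv2.imwrite(f"pics/{n}0.png",p["img"][:,:,::-1])
    for t in ["fixture","bed_top","bolt","bolt_knob","blank_center","steel_can","sanding_block","offcut_walnut"]:
        for f in (robot.tip_of,robot.search_frame):
            try: print(t,f.__name__,[(np.round(w(p,d["centre"]),4),round(d["score"],2)) for d in f(p,t)[:2]])
            except Exception as e: print(t,e)
E
```

```text
time_s 0.0
q [-1.356   0.3203  1.5657 -0.      1.2574 -0.02  ]
qvel [-0.0011  0.001   0.0006 -0.0029  0.0003 -0.0009]
joint_torque [ -0.0007 -41.5521 -23.416   -0.       0.0081  -0.    ]
tool_pos [ 0.1337 -0.5587  0.2305]
ee_rot [-0.7022 -0.0835  0.7023 -0.0822]
wrist_force [-0.5788 -0.5548 -0.3258]
moment [0.0253 0.0018 0.0627]
grip_width 0.0854
scene {'camera_matrix': array([[529.8094,   0.    , 319.1826],
       [  0.    , 529.8094, 231.7791],
       [  0.    ,   0.    ,   1.    ]]), 'camera_from_world': array([[-0.6817, -0.7314,  0.0196,  0.3147],
       [ 0.4361, -0.3847,  0.8135, -0.3259],
       [-0.5875,  0.5631,  0.5812, -0.9692],
       [ 0.    ,  0.    ,  0.    ,  1.    ]]), 'shot': 1}
fixture call [(array([0.5887, 0.273 , 0.003 ]), 0.6)]
fixture call [(array([0.5152, 0.2863, 0.015 ]), 0.92)]
bed_top call [(array([0.5874, 0.2772, 0.0325]), 0.96)]
bed_top call [(array([0.5224, 0.2878, 0.0141]), 0.71)]
bolt it knows: bed_top, blank_center, bolt_knob, fixture, guitar, offcut_walnut, sanding_block, steel_can
bolt call [(array([0.4864, 0.2761, 0.0471]), 0.78)]
bolt_knob call [(
[... 1395 characters left out ...]
 0.2729, 0.0622]), 0.78), (array([ 0.3745,  0.0513, -0.0042]), 0.44)]
bolt_knob call [(array([0.5096, 0.2742, 0.0422]), 0.86), (array([0.4431, 0.059 , 0.0934]), 0.69)]
blank_center call [(array([ 0.4262, -0.1983,  0.0074]), 0.8), (array([ 0.448 ,  0.0623, -0.0066]), 0.22)]
blank_center call [(array([ 0.4257, -0.1957,  0.0106]), 0.93)]
steel_can call [(array([ 0.4472,  0.0604, -0.0026]), 0.8)]
steel_can call [(array([0.445 , 0.0591, 0.0921]), 0.97)]
sanding_block call [(array([ 0.3715,  0.0532, -0.0045]), 0.64)]
sanding_block call [(array([0.3672, 0.0516, 0.0298]), 0.96)]
offcut_walnut call [(array([ 0.6781,  0.0142, -0.0046]), 0.8)]
offcut_walnut call [(array([0.6744, 0.0114, 0.0242]), 0.6)]
```

View pics/scene0.png

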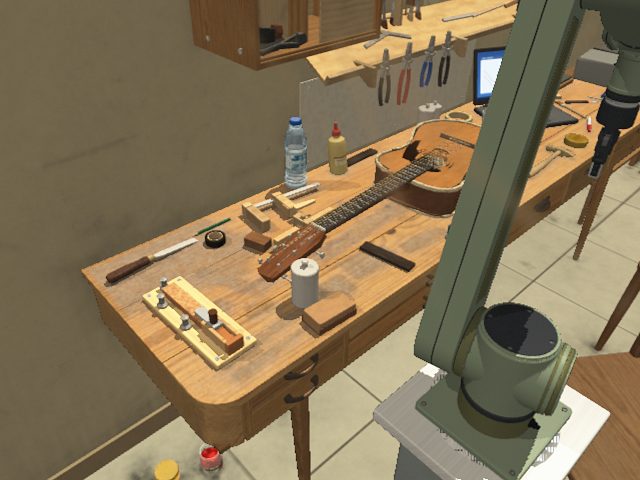

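View pics/top0.png

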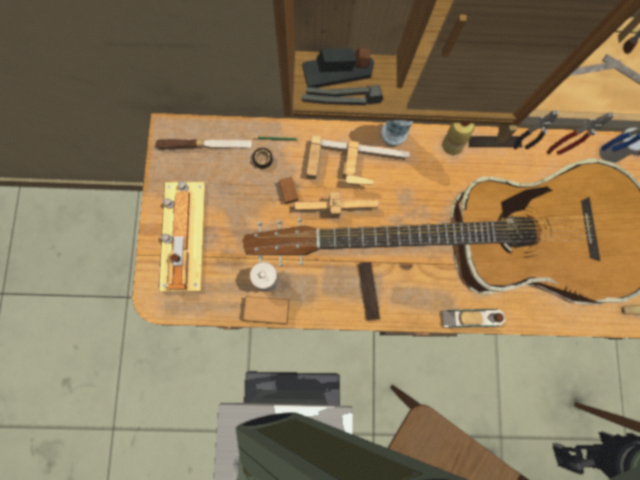

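The scene view shows the fixture at about (200,325), knob (212,315), can (305,282) and blank (387,256). The top view shows the fixture at (180,235), knob (175,258) and blank (370,291), lying nearly along world x. Next I rectify both views to plan to get the yaws.

```bash
cat >> h.py <<'E'
def rect(p,x0,x1,y0,y1,z,s=0.0005):
    "plan view: rows = x decreasing (down = towards robot), cols = y decreasing"
    W=int((y1-y0)/s);H=int((x1-x0)/s)
    c=np.array([[x1,y1,z],[x1,y0,z],[x0,y0,z],[x0,y1,z]])
    M=cv2.getPerspectiveTransform(np.float32(proj(p,c)),np.float32([[0,0],[W,0],[W,H],[0,H]]))
    return cv2.warpPerspective(p["img"],M,(W,H),flags=cv2.INTER_CUBIC)
E
python3 - <<'E'
from h import *
np.set_printoptions(precision=4,suppress=True)
rows=[]
for n in ["top","scene"]:
    p=robot.get_image(n)
    a=rect(p,.34,.5,-.25,-.13,.010); b=rect(p,.38,.72,.2,.35,.015)
    # blank : dark
    g=cv2.cvtColor(a,cv2.COLOR_RGB2GRAY)
    m=(g<75).astype(np.uint8); m=cv2.morphologyEx(m,cv2.MORPH_OPEN,np.ones((9,9)))
    cs=max(cv2.findContours(m,0,1)[0],key=cv2.contourArea); r=cv2.minAreaRect(cs)
    print(n,"blank centre",.5-r[0][1]*.0005,-.13-r[0][0]*.0005,np.array(r[1])*.5,r[2])
    cv2.polylines(a,[np.int32(cv2.boxPoints(r))],1,(255,0,0),1)
    h=np.zeros((b.shape[0],a.shape[1],3),np.uint8); h[:a.shape[0]]=a
    rows+= [h,b]
im=np.hstack(rows)
print(im.shape)
cv2.imwrite("pics/plan.png",cv2.resize(im,(800,int(im.shape[0]*800/im.shape[1])) if im.shape[1]>800 else im.shape[1::-1],interpolation=cv2.INTER_AREA)[:,:,::-1])
np.save("plan.npy",im)
E
```

```text
top blank centre 0.4292241439819336 -0.1948428649902344 [140.2217  30.3388] 80.65532684326172
scene blank centre 0.42253746795654296 -0.19055202865600587 [146.5499  41.5139] 80.80775451660156
(679, 1078, 3)
```

View pics/plan.png

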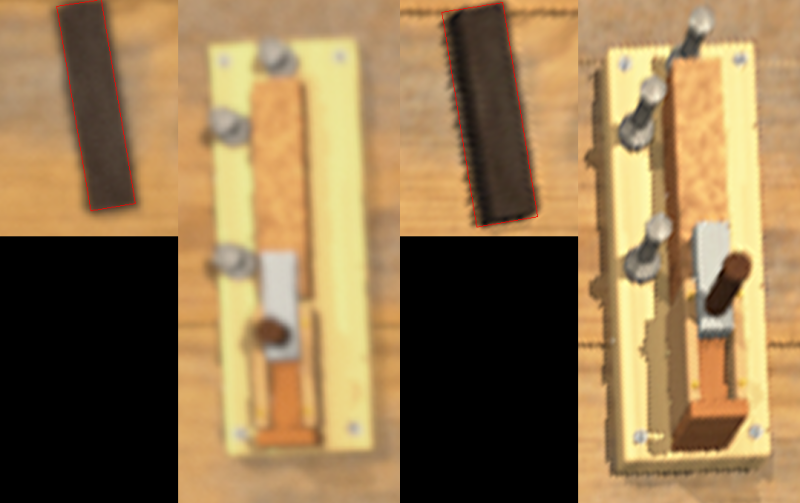

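Plan view (first and second tiles from the top camera, third and fourth from the scene camera): the blank is cleanly outlined in the top view, about 140x30 mm with its far end leaning left. The fixture is at tile x 210-370, leaning slightly the same way, with the bolt tip over the cork. Next I fit the fixture and the blank.

```bash
cat > fit.py <<'E'
from h import *
from scipy.optimize import least_squares
np.set_printoptions(precision=4,suppress=True)
def mask_rect(p,x0,x1,y0,y1,z,f):
    a=rect(p,x0,x1,y0,y1,z); m=f(a,cv2.cvtColor(a,cv2.COLOR_RGB2HSV)).astype(np.uint8)
    m=cv2.morphologyEx(m,cv2.MORPH_OPEN,np.ones((7,7)))
    c=max(cv2.findContours(m,0,1)[0],key=cv2.contourArea); r=cv2.minAreaRect(c)
    b=cv2.boxPoints(r); W=np.c_[x1-b[:,1]*.0005,y1-b[:,0]*.0005]
    e=W[1]-W[0]; e2=W[2]-W[1]; e=e if np.linalg.norm(e)>np.linalg.norm(e2) else e2
    yaw=np.degrees(np.arctan2(e[1],e[0])); yaw=(yaw+90)%180-90
    return W.mean(0),yaw,sorted(np.array(r[1])*.5),m
E
python3 - <<'E'
from fit import *
ims=[]
for n in ["top","scene"]:
    p=robot.get_image(n)
    for nm,f,z in [("plate",lambda a,h:(h[...,0]>20)&(h[...,0]<36)&(h[...,1]>60)&(h[...,2]>150),.015),
                 ("cork",lambda a,h:(h[...,0]<=19)&(h[...,0]>5)&(h[...,1]>110)&(h[...,2]>140),.035)]:
        c,yaw,s,m=mask_rect(p,.38,.72,.215,.335,z,f)
        print(n,nm,c,yaw,s)
        ims.append(m*255)
    a=rect(p,.38,.72,.215,.335,.035); h=cv2.cvtColor(a,cv2.COLOR_RGB2HSV)
    print([h[680-int(.62/.0005-.38/.0005) if 0 else int((.72-x)/.0005),int((.335-y)/.0005)] for x,y in [(.62,.278),(.62,.245),(.55,.25)]])
cv2.imwrite("pics/mask.png",np.hstack(ims)[::1,::1])
E
```

```text
top plate [0.5563 0.2379] 6.2674866 [np.float64(47.1615104675293), np.float64(279.0935363769531)]
top cork [0.5197 0.2746] 9.330353 [np.float64(80.09751892089844), np.float64(282.9608154296875)]
[array([ 17, 143, 234], dtype=uint8), array([ 24, 110, 237], dtype=uint8), array([ 21, 119, 233], dtype=uint8)]
scene plate [0.5604 0.2411] 3.6913757 [np.float64(34.91128921508789), np.float64(260.6516418457031)]
scene cork [0.5973 0.2774] 2.290619 [np.float64(33.7330322265625), np.float64(123.82099914550781)]
[array([ 16, 139, 241], dtype=uint8), array([ 26,  90, 252], dtype=uint8), array([ 26,  86, 252], dtype=uint8)]
```

View pics/mask.png

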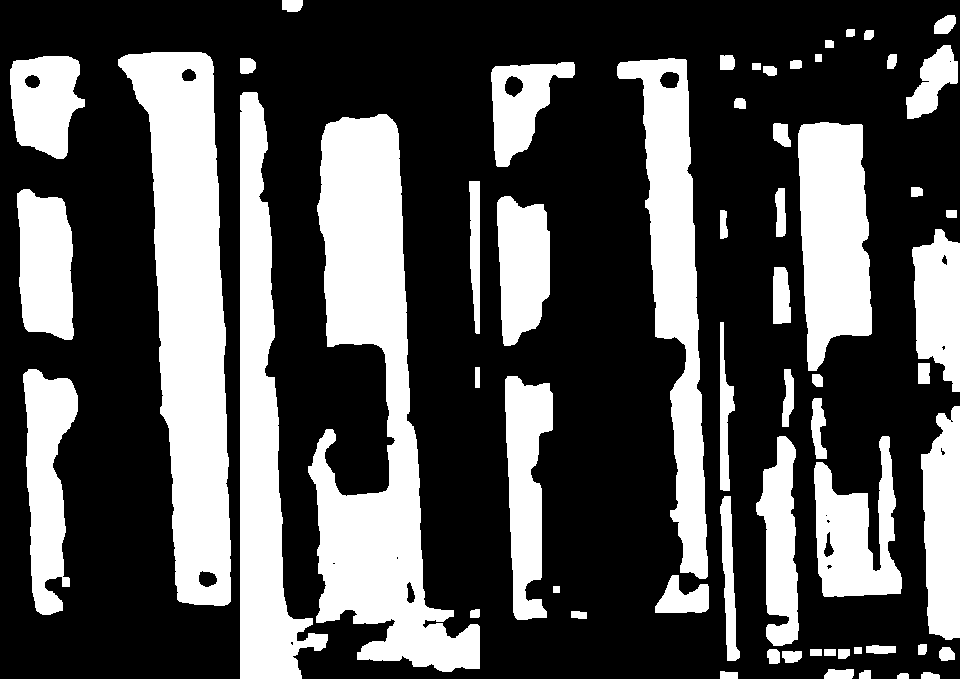

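The masks show the plate split into pieces by pegs and bolt, but their union has clean outer edges. The cork in the scene view is clean at its far end.

```bash
cat >> fit.py <<'E'
def union_rect(p,x0,x1,y0,y1,z,f,amin=600):
    a=rect(p,x0,x1,y0,y1,z); m=f(cv2.cvtColor(a,cv2.COLOR_RGB2HSV)).astype(np.uint8)
    m=cv2.morphologyEx(m,cv2.MORPH_OPEN,np.ones((7,7)))
    c=np.vstack([c for c in cv2.findContours(m,0,1)[0] if cv2.contourArea(c)>amin]); r=cv2.minAreaRect(c)
    b=cv2.boxPoints(r); W=np.c_[x1-b[:,1]*.0005,y1-b[:,0]*.0005]
    e=W[1]-W[0]; e2=W[2]-W[1]; e=e if np.linalg.norm(e)>np.linalg.norm(e2) else e2
    yaw=(np.degrees(np.arctan2(e[1],e[0]))+90)%180-90
    return W.mean(0),yaw,np.sort(r[1])*.5
E
python3 - <<'E'
from fit import *
pl=lambda h:(h[...,0]>20)&(h[...,0]<36)&(h[...,1]>60)&(h[...,2]>150)
ps=[]
for n in ["top","scene"]:
    p=robot.get_image(n); ps.append(p)
    c,yaw,s=union_rect(p,.38,.72,.215,.335,.015,pl); t=np.radians(yaw)
    print(n,"plate",c,yaw,s,"-> bed centre",c+.035*np.array([np.cos(t),np.sin(t)]))
    c,yaw,s=union_rect(p,.58,.70,.25,.31,.035,lambda h:(h[...,0]<=19)&(h[...,0]>5)&(h[...,1]>100)&(h[...,2]>140)); t=np.radians(yaw)
    print(n,"cork far",c,yaw,s,"far end",c+s[1]/2000*np.array([np.cos(t),np.sin(t)]))
    c,yaw,s=union_rect(p,.34,.5,-.25,-.13,.010,lambda h:h[...,2]<85); t=np.radians(yaw)
    print(n,"blank",c,yaw,s)
# two-view knob and blank and bed by nets
for t in ["bolt_knob","bed_top","blank_center"]:
    o=[]
    for p in ps:
        d=robot.tip_of(p,t)
        if d:
            X=w(p,d[0]["centre"]); o.append((p,proj(p,X)[0]))
    if len(o)==2: print(t,tri(o))
E
```

```text
top plate [0.5541 0.2734] 2.3736115 [102.6269 278.9056] -> bed centre [0.5891 0.2749]
top cork far [0.6402 0.2783] 9.153809 [ 48.1257 126.012 ] far end [0.7025 0.2883]
top blank [ 0.4291 -0.1949] 9.462326 [ 29.3452 138.8349]
scene plate [0.5509 0.2748] 2.4174042 [ 98.4097 277.5562] -> bed centre [0.5859 0.2763]
scene cork far [0.6407 0.2825] 10.359055 [ 42.3731 126.2733] far end [0.7028 0.2938]
scene blank [ 0.4225 -0.1903] 9.267838 [ 40.9851 146.0371]
bolt_knob [0.4883 0.271  0.0624]
bed_top [0.5857 0.2785 0.0329]
blank_center [ 0.4273 -0.199   0.0063]
```

```bash
cat > plan.py <<'E'
from h import *
import sys
np.set_printoptions(precision=4,suppress=True)
def tgt(yaw): # tool x down, tool y at world angle yaw (deg)
    t=np.radians(yaw); y=np.array([np.cos(t),np.sin(t),0]); x=np.array([0,0,-1.]); return np.c_[x,y,np.cross(x,y)]
def plan(wps):
    "wps: [x,y,z,yaw_deg]; prints the shift from pose to pose in tool axes (cm), turn first (rad)"
    o=robot.get_obs(); p=np.array(o["tool_pos"]); M=R.from_quat(o["ee_rot"]).as_matrix()
    print("t",o["time_s"],"pos",p,"yaw",np.degrees(np.arctan2(M[1,1],M[0,1])),"down",M[:,0],"F",np.array(o["wrist_force"]),"grip",o["grip_width"])
    for q in wps:
        T=tgt(q[3]); rv=R.from_matrix(M.T@T).as_rotvec(); d=T.T@(np.array(q[:3])-p)*100
        print(q,"turn",np.round(rv,4),"shift cm",np.round(d,2),"rows>=%.1f"%max(np.linalg.norm(d)/5,np.linalg.norm(rv)/.15)); p=np.array(q[:3]);M=T
E
python3 - <<'E'
from plan import *
plan([[.134,-.559,.24,-87.6],[.36,-.30,.24,-87.6],[.488,.2715,.2,-87.6],[.488,.2715,.051,-87.6]])
E
```

```text
t 2.2 pos [ 0.1338 -0.5592  0.2313] yaw -76.54956495934495 down [ 0.0001 -0.     -1.    ] F [-0.2672  0.2341 -0.613 ] grip 0.08545932357558166
[0.134, -0.559, 0.24, -87.6] turn [ 0.1929 -0.     -0.    ] shift cm [-0.87 -0.02 -0.02] rows>=1.3
[0.36, -0.3, 0.24, -87.6] turn [0. 0. 0.] shift cm [  0.   -24.93 -23.66] rows>=6.9
[0.488, 0.2715, 0.2, -87.6] turn [0. 0. 0.] shift cm [  4.   -56.56 -15.18] rows>=11.7
[0.488, 0.2715, 0.051, -87.6] turn [0. 0. 0.] shift cm [14.9  0.   0. ] rows>=3.0
```

Emit:
carry_out(
  increments=[
    [[0.096,0,0,-0.5,-1,-1,1],[0.097,0,0,-0.4,-3,-3,1],[0,0,0,0,-3,-3,1],[0,0,0,0,-3.5,-3.5,1],[0,0,0,0,-3.5,-3.5,1],[0,0,0,0,-3.5,-3.5,1],[0,0,0,0,-3.5,-3.5,1],[0,0,0,0,-4,-2.6,1]],
  ],
)

```text
time_s: 3.0
tool_pos: [0.3555, -0.2941, 0.2405]
ee_rot: [0.707, 0.014, -0.706, 0.015]
wrist_force: [0.3, -0.7, -0.1]
grip_width: 0.0856
```

```bash
python3 - <<'E'
from plan import *
plan([[.488,.2715,.2,-87.6],[.488,.2715,.051,-87.6]])
E
```

```text
t 3.0 pos [ 0.3555 -0.2941  0.2405] yaw -87.60512589403301 down [ 0.0014 -0.0009 -1.    ] F [ 0.2911 -0.6773 -0.0509] grip 0.08556690563247427
[0.488, 0.2715, 0.2, -87.6] turn [-0.0001 -0.0014 -0.001 ] shift cm [  4.05 -55.95 -15.6 ] rows>=11.6
[0.488, 0.2715, 0.051, -87.6] turn [0. 0. 0.] shift cm [14.9  0.   0. ] rows>=3.0
```

Emit:
carry_out(
  increments=[
    [[0,0,0,0,-4,-1.1,1],[0,0,0,0,-4,-1.1,1],[0,0,0,0,-4,-1.1,1],[0,0,0,0,-4,-1.1,1],[0,0,0,0,-4,-1.1,1],[0,0,0,0,-4,-1.1,1],[0,0,0,0,-4,-1.1,1],[0,0,0,0,-4,-1.1,1]],
  ],
)

```text
time_s: 3.8
tool_pos: [0.4285, 0.0298, 0.2406]
ee_rot: [0.707, 0.015, -0.707, 0.015]
wrist_force: [-0.3, -0.4, 0.5]
grip_width: 0.0856
```

Emit:
carry_out(
  increments=[
    [[0,0,0,0.5,-4,-1.1,1],[0,0,0,0.5,-4,-1.1,1],[0,0,0,1,-4,-1.1,1],[0,0,0,1,-4,-1.1,1],[0,0,0,1,-4,-1.1,1],[0,0,0,0.5,-3,-1,1],[0,0,0,0,0,0,1]],
  ],
)

```text
time_s: 4.5
tool_pos: [0.4842, 0.2639, 0.194]
ee_rot: [-0.707, -0.016, 0.707, -0.016]
wrist_force: [-1.1, -0.1, -0.8]
grip_width: 0.0855
```

```bash
python3 - <<'E'
from plan import *
for n in ["top","scene"]:
    p=robot.get_image(n)
    d=robot.tip_of(p,"bolt_knob"); print([(w(p,a["centre"]),a["score"]) for a in d])
cv2.imwrite("pics/s1.png",p["img"][200:420,80:330][:,:,::-1].repeat(3,0).repeat(3,1)[:600,:750])
plan([[.487,.2715,.051,-87.6]])
E
```

```text
[(array([0.4936, 0.2748, 0.0593]), 0.55)]
[(array([0.4883, 0.2724, 0.0636]), 0.65)]
t 4.7 pos [0.4834 0.2597 0.1955] yaw -87.64006041126855 down [-0.0001 -0.0005 -1.    ] F [-0.1433  0.4493 -0.5366] grip 0.08548701510521149
[0.487, 0.2715, 0.051, -87.6] turn [-0.0007  0.0001 -0.0005] shift cm [14.45 -1.17 -0.41] rows>=2.9
```

Emit:
carry_out(
  increments=[
    [[0,0,0,2,-1.2,-0.5,1],[0,0,0,3,0,0,1],[0,0,0,2,0,0,1],[0,0,0,1,0,0,1],[0,0,0,0,0,0,1],[0,0,0,0,0,0,1]],
  ],
)

```text
time_s: 5.3
tool_pos: [0.4888, 0.2725, 0.1163]
ee_rot: [0.708, 0.015, -0.706, 0.014]
wrist_force: [0.3, -0.6, -1.0]
grip_width: 0.0853
```

```bash
python3 - <<'E'
from plan import *
a=[]
for n in ["top","scene"]:
    p=robot.get_image(n)
    c=proj(p,[.488,.2715,.062])[0].astype(int)
    a.append(cv2.resize(p["img"][max(c[1]-60,0):c[1]+60,c[0]-50:c[0]+50],(400,480),interpolation=cv2.INTER_CUBIC))
cv2.imwrite("pics/s1.png",np.hstack(a)[:,:,::-1])
plan([[.488,.2715,.051,-87.6]])
E
```

```text
t 5.4 pos [0.489  0.2729 0.1167] yaw -87.63003724849268 down [ 0.0025  0.0012 -1.    ] F [0.0358 0.5178 0.3424] grip 0.08548938605542154
[0.488, 0.2715, 0.051, -87.6] turn [-0.0005 -0.0026  0.0011] shift cm [6.57 0.14 0.11] rows>=1.3
```

View pics/s1.png

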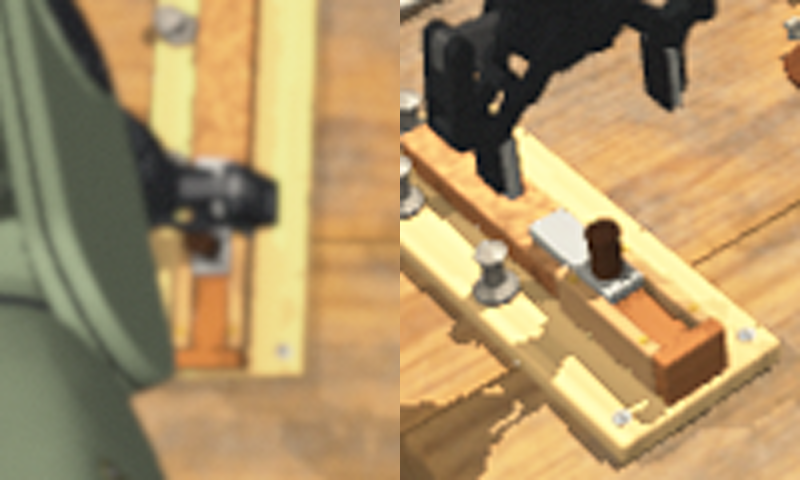

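The left tile (top view) shows the gripper over the knob at (205,240). The right tile (scene view) shows the fingers straddling the fixture above and behind the knob at (605,245), as expected from parallax at this height. Next I descend and close.

Emit:
carry_out(
  increments=[
    [[0,0,0,2,0,0.1,1],[0,0,0,2.5,0,0,1],[0,0,0,1.5,0,0,1],[0,0,0,0.5,0,0,1],[0,0,0,0,0,0,1],[0,0,0,0,0,0,1]],
  ],
)

```text
time_s: 6.0
tool_pos: [0.488, 0.2732, 0.0514]
ee_rot: [0.708, 0.015, -0.706, 0.014]
wrist_force: [-0.2, 0.1, 0.7]
grip_width: 0.0853
```

Emit:
carry_out(
  increments=[
    [[0,0,0,0,0,0,-1],[0,0,0,0,0,0,-1],[0,0,0,0,0,0,-1],[0,0,0,0,0,0,-1],[0,0,0,0,0,0,-1],[0,0,0,0,0,0,-1],[0,0,0,0,0,0,-1],[0,0,0,0,0,0,-1]],
  ],
)

```text
time_s: 6.8
tool_pos: [0.4872, 0.272, 0.0506]
ee_rot: [0.707, 0.014, -0.707, 0.015]
wrist_force: [0.7, -4.5, 6.0]
grip_width: 0.015
```

Emit:
carry_out(
  increments=[
    [[0,0,0,0,0,0,-1],[0,0,0,0,0,0,-1]],
  ],
)

```text
time_s: 7.0
tool_pos: [0.4872, 0.272, 0.0506]
ee_rot: [0.707, 0.014, -0.707, 0.015]
wrist_force: [0.1, -5.2, 6.0]
grip_width: 0.0157
```

```bash
python3 - <<'E'
from plan import *
a=[]
for n in ["top","scene"]:
    p=robot.get_image(n)
    c=proj(p,[.488,.2715,.062])[0].astype(int)
    a.append(cv2.resize(p["img"][max(c[1]-40,0):c[1]+40,c[0]-40:c[0]+40],(400,400),interpolation=cv2.INTER_CUBIC))
cv2.imwrite("pics/s2.png",np.hstack(a)[:,:,::-1])
plan([[.436,.2693,.051,-87.6]])
E
```

```text
t 7.1 pos [0.4872 0.272  0.0506] yaw -87.58147869336462 down [ 0.0001 -0.0012 -1.    ] F [-0.8358 -4.9428  5.3407] grip 0.015656116854916736
[0.436, 0.2693, 0.051, -87.6] turn [ 0.0003 -0.0001 -0.0012] shift cm [-0.04  0.06  5.13] rows>=1.0
```

View pics/s2.png

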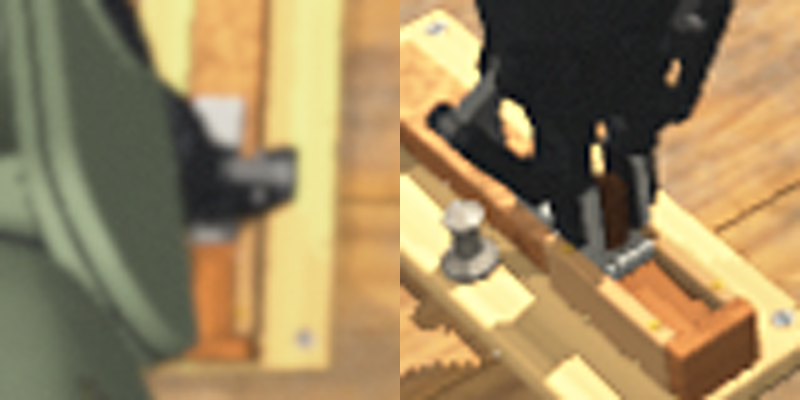

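The knob sits between the pads at (615,210), so I pull it along the fixture's -x (tool +z).

Emit:
carry_out(
  increments=[
    [[0,0,0,0,0,0.5,-1],[0,0,0,0,0,1,-1],[0,0,0,0,0,1,-1],[0,0,0,0,0,0.8,-1],[0,0,0,0,0,0.5,-1],[0,0,0,0,0,0,-1]],
  ],
)

```text
time_s: 7.7
tool_pos: [0.4492, 0.2705, 0.0506]
ee_rot: [0.707, 0.015, -0.707, 0.015]
wrist_force: [0.4, -5.8, 4.8]
grip_width: 0.0157
```

Emit:
carry_out(
  increments=[
    [[0,0,0,0,0,0.2,-1],[0,0,0,0,0,0.2,-1],[0,0,0,0,0,0.1,-1],[0,0,0,0,0,0,-1]],
  ],
)

```text
time_s: 8.1
tool_pos: [0.4451, 0.2703, 0.0506]
ee_rot: [0.708, 0.015, -0.706, 0.015]
wrist_force: [2.8, -6.0, 3.8]
grip_width: 0.0154
```

Emit:
carry_out(
  increments=[
    [[0,0,0,0,0,0.2,-1],[0,0,0,0,0,0.1,-1],[0,0,0,0,0,0,-1]],
  ],
)

```text
time_s: 8.4
tool_pos: [0.4425, 0.2702, 0.0506]
ee_rot: [0.708, 0.015, -0.706, 0.015]
wrist_force: [3.5, -7.6, 3.7]
grip_width: 0.0151
```

Emit:
carry_out(
  increments=[
    [[0,0,0,0,0,0.2,-1],[0,0,0,0,0,0,-1]],
  ],
)

```text
time_s: 8.6
tool_pos: [0.4424, 0.2703, 0.0507]
ee_rot: [0.709, 0.015, -0.705, 0.016]
wrist_force: [9.6, -7.6, 0.4]
grip_width: 0.0151
```

Emit:
carry_out(
  increments=[
    [[0,0,0,0,0,0.2,-1],[0,0,0,0,0,0,-1],[0,0,0,0,0,0,-1]],
  ],
)

```text
time_s: 8.9
tool_pos: [0.4423, 0.2703, 0.0508]
ee_rot: [0.711, 0.016, -0.703, 0.016]
wrist_force: [14.2, -7.8, -3.7]
grip_width: 0.0153
```

Emit:
carry_out(
  increments=[
    [[0,0,0,0,0,-0.3,-1],[0,0,0,0,0,0,0.5],[0,0,0,0,0,0,1],[0,0,0,0,0,0,1],[0,0,0,0,0,0,1],[0,0,0,0,0,0,1],[0,0,0,0,0,0,1]],
  ],
)

```text
time_s: 9.6
tool_pos: [0.4401, 0.2709, 0.0502]
ee_rot: [-0.707, -0.015, 0.707, -0.015]
wrist_force: [-0.5, -0.3, -0.8]
grip_width: 0.0855
```

Emit:
carry_out(
  increments=[
    [[0,0,0,-1,0,0,1],[0,0,0,-3,0,0,1],[0,0,0,-4,0,0,1],[0,0,0,-4,0,0,1],[0,0,0,-4,0,0,1],[0,0,0,-3,0,0,1],[0,0,0,-1,0,0,1],[0,0,0,0,0,0,1]],
  ],
)

```text
time_s: 10.4
tool_pos: [0.4406, 0.2711, 0.2518]
ee_rot: [0.708, 0.015, -0.706, 0.014]
wrist_force: [0.2, 0.8, -0.1]
grip_width: 0.0857
```

```bash
python3 - <<'E'
from plan import *
for n in ["top","scene"]:
    p=robot.get_image(n)
    d=robot.tip_of(p,"bolt_knob"); print([(w(p,a["centre"]),a["score"]) for a in d])
    d=robot.tip_of(p,"steel_can"); print([(w(p,a["centre"]),a["score"]) for a in d])
plan([[.428,-.195,.22,-80.6],[.428,-.195,.06,-80.6]])
E
```

```text
[(array([0.4468, 0.2719, 0.0591]), 0.71)]
[(array([ 0.4481,  0.0592, -0.004 ]), 0.63)]
[(array([0.4433, 0.2723, 0.0637]), 0.92)]
[(array([0.4479, 0.0607, 0.0021]), 0.67)]
t 10.7 pos [0.4396 0.2705 0.2487] yaw -87.60456031216066 down [-0.0028 -0.0017 -1.    ] F [ 0.7836 -0.251   0.4227] grip 0.0855235548867046
[0.428, -0.195, 0.22, -80.6] turn [-0.1223  0.003  -0.0014] shift cm [ 2.87 45.73  8.75] rows>=9.3
[0.428, -0.195, 0.06, -80.6] turn [0. 0. 0.] shift cm [16.  0.  0.] rows>=3.2
```

Emit:
carry_out(
  increments=[
    [[-0.122,0.003,0,0,0,0,1],[0,0,0,0,4,0.8,1],[0,0,0,0,4,0.8,1],[0,0,0,0,4,0.8,1],[0,0,0,0,4,0.8,1],[0,0,0,0,4,0.8,1],[0,0,0,0,4,0.8,1],[0,0,0,0,4,0.8,1]],
  ],
)

```text
time_s: 11.5
tool_pos: [0.43, -0.0161, 0.2495]
ee_rot: [0.705, 0.058, -0.704, 0.058]
wrist_force: [0.9, 0.8, -0.2]
grip_width: 0.0855
```

Emit:
carry_out(
  increments=[
    [[0,0,0,0,4,0.8,1],[0,0,0,2,4,0.8,1],[0,0,0,3,4,0.8,1],[0,0,0,4,3,0.5,1],[0,0,0,4,2.7,0.5,1],[0,0,0,2,0,0,1],[0,0,0,0,0,0,1],[0,0,0,0,0,0,1]],
  ],
)

```text
time_s: 12.3
tool_pos: [0.4264, -0.1939, 0.1006]
ee_rot: [0.705, 0.058, -0.704, 0.058]
wrist_force: [0.3, 0.3, 0.2]
grip_width: 0.0856
```

```bash
python3 - <<'E'
from plan import *
a=[]
for n in ["top","scene"]:
    p=robot.get_image(n)
    for t in ["blank_center","bolt_knob"]:
        d=robot.tip_of(p,t); print(n,t,[(w(p,x["centre"]),x["score"]) for x in d])
    c=proj(p,[.428,-.195,.01])[0].astype(int)
    a.append(cv2.resize(p["img"][max(c[1]-50,0):c[1]+50,c[0]-50:c[0]+50],(400,400),interpolation=cv2.INTER_CUBIC))
cv2.imwrite("pics/s3.png",np.hstack(a)[:,:,::-1])
plan([[.428,-.195,.001,-80.6]])
E
```

```text
top blank_center [(array([ 0.4303, -0.1976,  0.0072]), 0.55)]
top bolt_knob [(array([0.4464, 0.2711, 0.059 ]), 0.83)]
scene blank_center [(array([ 0.4231, -0.1951,  0.0076]), 0.92)]
scene bolt_knob [(array([0.4428, 0.2714, 0.0624]), 0.74)]
t 12.6 pos [ 0.4271 -0.1939  0.1018] yaw -80.5648412468426 down [ 0.0051 -0.0008 -1.    ] F [-0.2156  0.0765 -0.053 ] grip 0.08547701094253025
[0.428, -0.195, 0.001, -80.6] turn [ 0.0006 -0.0049 -0.0016] shift cm [10.08  0.12 -0.07] rows>=2.0
```

View pics/s3.png

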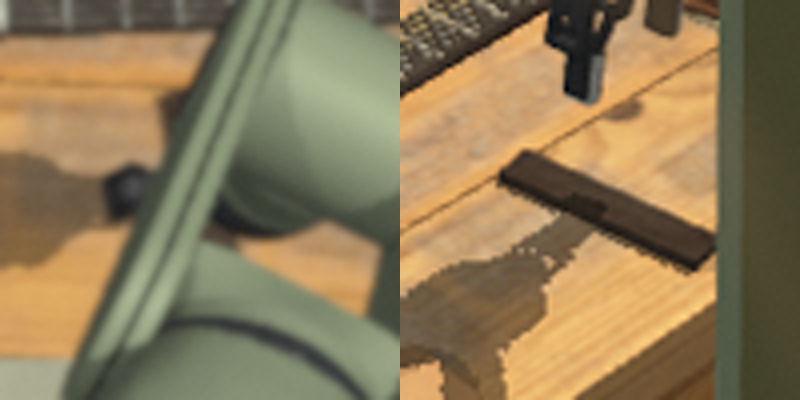

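In the scene tile the blank lies clear at (605,210), with the gripper above it. The top tile is mostly hidden by the arm. Next I descend over the blank.

Emit:
carry_out(
  increments=[
    [[0,-0.003,0,2,0.1,0,1],[0,0,0,3,0,0,1],[0,0,0,2.5,0,0,1],[0,0,0,1.5,0,0,1],[0,0,0,0.6,0,0,1],[0,0,0,0.2,0,0,1],[0,0,0,0,0,0,1],[0,0,0,0,0,0,1]],
  ],
)

```text
time_s: 13.4
tool_pos: [0.4273, -0.1954, 0.0036]
ee_rot: [0.705, 0.057, -0.704, 0.058]
wrist_force: [-0.3, -0.3, 0.3]
grip_width: 0.0853
```

```bash
python3 - <<'E'
from plan import *
plan([[.428,-.195,.001,-80.6]])
E
```

```text
t 13.4 pos [ 0.4273 -0.1954  0.0036] yaw -80.60844775492478 down [ 0.0019 -0.0012 -1.    ] F [-0.3361 -0.2632  0.3456] grip 0.08530514404997318
[0.428, -0.195, 0.001, -80.6] turn [-0.0001 -0.0016 -0.0014] shift cm [ 0.26 -0.02 -0.07] rows>=0.1
```

Emit:
carry_out(
  increments=[
    [[0,0,0,0.2,0,0,1],[0,0,0,0,0,0,-1],[0,0,0,0,0,0,-1],[0,0,0,0,0,0,-1],[0,0,0,0,0,0,-1],[0,0,0,0,0,0,-1],[0,0,0,0,0,0,-1],[0,0,0,0,0,0,-1]],
  ],
)

```text
time_s: 14.2
tool_pos: [0.4269, -0.1952, 0.0011]
ee_rot: [0.705, 0.058, -0.705, 0.058]
wrist_force: [-0.1, 0.8, 4.7]
grip_width: 0.0306
```

Emit:
carry_out(
  increments=[
    [[0,0,0,0,0,0,-1],[0,0,0,0,0,0,-1]],
  ],
)

```text
time_s: 14.4
tool_pos: [0.4268, -0.1952, 0.0011]
ee_rot: [0.705, 0.058, -0.705, 0.058]
wrist_force: [-0.6, 0.8, 5.5]
grip_width: 0.0304
```

Gripped at about 32 mm (the gauge reads about 1.5 mm low, as it did on the knob). Next I lift and check.

Emit:
carry_out(
  increments=[
    [[0,0,0,-0.5,0,0,-1],[0,0,0,-1.5,0,0,-1],[0,0,0,-3,0,0,-1],[0,0,0,-4,0,0,-1],[0,0,0,-4,0,0,-1],[0,0,0,-4,0,0,-1],[0,0,0,-3,0,0,-1],[0,0,0,-1,0,0,-1]],
  ],
)

```text
time_s: 15.2
tool_pos: [0.4279, -0.1956, 0.214]
ee_rot: [0.707, 0.057, -0.703, 0.059]
wrist_force: [0.2, -0.6, -0.2]
grip_width: 0.0305
```

Emit:
carry_out(
  increments=[
    [[0,0,0,-1,0,0,-1],[0,0,0,0,0,0,-1]],
  ],
)

```text
time_s: 15.4
tool_pos: [0.4266, -0.195, 0.2207]
ee_rot: [0.705, 0.058, -0.705, 0.058]
wrist_force: [0.5, 0.2, 0.1]
grip_width: 0.0302
```

```bash
python3 - <<'E'
from plan import *
ps=[];o=[]
for n in ["top","scene"]:
    p=robot.get_image(n)
    d=robot.tip_of(p,"blank_center"); print(n,[(w(p,x["centre"]),x["score"]) for x in d])
    if d: o.append((p,proj(p,w(p,d[0]["centre"]))[0]))
    if n=="scene":
        c=proj(p,robot.get_obs()["tool_pos"])[0].astype(int)
        cv2.imwrite("pics/s4.png",cv2.resize(p["img"][max(c[1]-60,0):c[1]+60,c[0]-60:c[0]+60],(480,480),interpolation=cv2.INTER_CUBIC)[:,:,::-1])
if len(o)==2: print(tri(o))
plan([[.43,.10,.22,-87.6],[.588,.2758,.22,-87.6],[.588,.2758,.12,-87.6]])
E
```

```text
top [(array([ 0.4305, -0.1965,  0.2256]), 0.62)]
scene [(array([ 0.421 , -0.1917,  0.2257]), 0.94)]
[ 0.4294 -0.199   0.2195]
t 15.6 pos [ 0.4259 -0.1947  0.2191] yaw -80.61588896747338 down [-0.0029  0.0012 -1.    ] F [-0.3341 -0.439   0.071 ] grip 0.02969315889079676
[0.43, 0.1, 0.22, -87.6] turn [0.1219 0.0028 0.0015] shift cm [ -0.09 -29.42  -1.64] rows>=5.9
[0.588, 0.2758, 0.22, -87.6] turn [0. 0. 0.] shift cm [  0.   -16.9  -16.52] rows>=4.7
[0.588, 0.2758, 0.12, -87.6] turn [0. 0. 0.] shift cm [10.  0.  0.] rows>=2.0
```

View pics/s4.png

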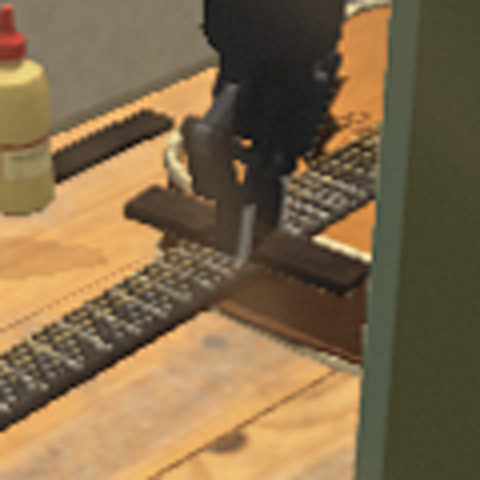

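The blank is held at its middle and looks level (around (245,240) in the picture). Next I carry it over.

Emit:
carry_out(
  increments=[
    [[0.06,0.001,0,0,-1,0,-1],[0.062,0,0,0,-2.5,-0.2,-1],[0,0,0,0,-3.5,-0.2,-1],[0,0,0,0,-4,-0.2,-1],[0,0,0,0,-4,-0.2,-1],[0,0,0,0,-4,-0.2,-1],[0,0,0,0,-4,-0.2,-1],[0,0,0,0,-4,-0.4,-1]],
  ],
)

```text
time_s: 16.4
tool_pos: [0.4277, 0.0768, 0.2197]
ee_rot: [-0.707, -0.015, 0.707, -0.015]
wrist_force: [0.7, 0.2, 0.6]
grip_width: 0.0297
```

Emit:
carry_out(
  increments=[
    [[0,0,0,0,-3,-1.5,-1],[0,0,0,0,-3,-2.5,-1],[0,0,0,0,-3,-3,-1],[0,0,0,0,-3,-3,-1],[0,0,0,0,-3,-3,-1],[0,0,0,0,-2.5,-2.5,-1],[0,0,0,0,-1,-1,-1],[0,0,0,0,0,0,-1]],
  ],
)

```text
time_s: 17.2
tool_pos: [0.5863, 0.2683, 0.2184]
ee_rot: [-0.706, -0.015, 0.707, -0.016]
wrist_force: [-0.2, -0.6, -0.1]
grip_width: 0.0299
```

```bash
python3 - <<'E'
from plan import *
plan([[.588,.2758,.12,-87.6]])
E
```

```text
t 17.2 pos [0.5863 0.2683 0.2184] yaw -87.52286876304044 down [-0.0015 -0.0011 -1.    ] F [-0.1904 -0.5837 -0.0619] grip 0.02990105856243179
[0.588, 0.2758, 0.12, -87.6] turn [ 0.0013  0.0016 -0.001 ] shift cm [ 9.84 -0.74 -0.2 ] rows>=2.0
```

Emit:
carry_out(
  increments=[
    [[0,0,0,2,-0.7,-0.2,-1],[0,0,0,3,0,0,-1],[0,0,0,4,0,0,-1],[0,0,0,2.5,0,0,-1],[0,0,0,1,0,0,-1],[0,0,0,0,0,0,-1],[0,0,0,0,0,0,-1]],
  ],
)

```text
time_s: 17.9
tool_pos: [0.5881, 0.2741, 0.0971]
ee_rot: [0.708, 0.015, -0.706, 0.014]
wrist_force: [0.3, 0.8, -0.4]
grip_width: 0.03
```

```bash
python3 - <<'E'
from plan import *
from fit import *
pl=lambda h:(h[...,0]>20)&(h[...,0]<36)&(h[...,1]>60)&(h[...,2]>150)
plan([[.588,.2758,.055,-87.6]])
a=[];o=[]
z=robot.get_obs()["tool_pos"][2]-.001
for n in ["top","scene"]:
    p=robot.get_image(n); np.save(f"{n}_c.npy",p["img"])
    d=robot.tip_of(p,"blank_center"); print(n,[(w(p,x["centre"]),x["score"]) for x in d])
    if d: o.append((p,proj(p,w(p,d[0]["centre"]))[0]))
    try: print("plate",union_rect(p,.38,.72,.215,.335,.015,pl))
    except Exception as e: print(e)
    a.append(rect(p,.44,.70,.2,.35,z+.010,.00075)); a.append(rect(p,.44,.70,.2,.35,.035,.00075))
if len(o)==2: print(tri(o))
im=np.hstack(a); print(im.shape); cv2.imwrite("pics/s5.png",im[:,:,::-1])
E
```

```text
t 17.9 pos [0.5881 0.2741 0.0971] yaw -87.62274887804057 down [ 0.0028  0.0006 -1.    ] F [ 0.3108  0.8468 -0.4284] grip 0.03000824423104027
[0.588, 0.2758, 0.055, -87.6] turn [-0.0004 -0.0028  0.0005] shift cm [ 4.21 -0.17  0.  ] rows>=0.8
top [(array([0.591 , 0.2737, 0.1019]), 0.96)]
plate (array([0.5561, 0.2385], dtype=float32), np.float32(6.037674), array([ 47.0261, 279.0731]))
scene [(array([0.5833, 0.2775, 0.1043]), 0.77)]
plate (array([0.5506, 0.2751], dtype=float32), np.float32(2.3859406), array([ 99.1432, 278.3418]))
[0.5915 0.2744 0.0977]
(346, 796, 3)
```

View pics/s5.png

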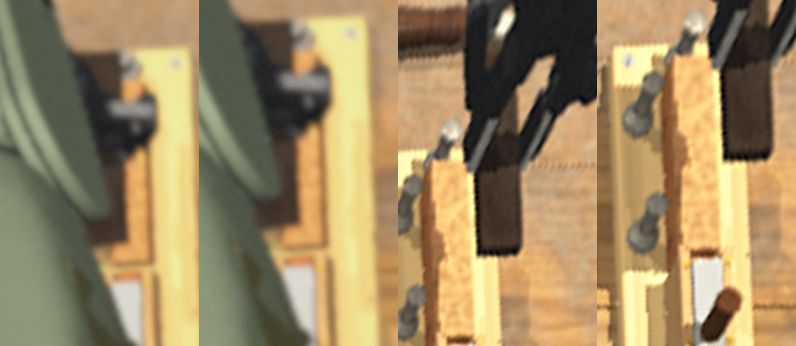

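The top tile shows the blank's near end over the bed and the bolt fully clear, with a gap behind the cork. In the scene tile (third) the blank's near end sits at (500,250), giving x about 0.512 and y about 0.2735, which agrees with the bed line to 1-3 mm. Next I lower it in stages.

Emit:
carry_out(
  increments=[
    [[0,0,0,1,-0.1,0,-1],[0,0,0,1.5,0,0,-1],[0,0,0,1,0,0,-1],[0,0,0,0.5,0,0,-1],[0,0,0,0,0,0,-1],[0,0,0,0,0,0,-1]],
  ],
)

```text
time_s: 18.7
tool_pos: [0.5878, 0.2752, 0.056]
ee_rot: [0.707, 0.015, -0.706, 0.015]
wrist_force: [-0.4, 0.6, -0.3]
grip_width: 0.0301
```

```bash
cat > meas.py <<'E'
from plan import *
from fit import *
P=[];D=[];Y=[];S={}
for i in range(8):
    n=["top","scene"][i%2]; p=robot.get_image(n); o=robot.get_obs(); M=R.from_quat(o["ee_rot"]).as_matrix()
    P.append(o["tool_pos"]);D.append(M[:,0]);Y.append(np.degrees(np.arctan2(M[1,1],M[0,1]))); S[n]=p
P=np.array(P); print("t",o["time_s"],"pos",P.mean(0),"sd",P.std(0),"down",np.mean(D,0),"yaw",np.mean(Y),"grip",o["grip_width"],"F",o["wrist_force"])
E
python3 - <<'E'
from meas import *
for n,p in S.items():
    for t in ["blank_center","bed_top","bolt_knob"]:
        d=robot.tip_of(p,t); print(n,t,[(w(p,x["centre"]),x["score"]) for x in d[:1]])
E
```

```text
t 19.1 pos [0.5878 0.2752 0.0563] sd [0.0001 0.0001 0.0001] down [ 0.0019  0.0002 -1.    ] yaw -87.6049831942336 grip 0.03018059681620942 F [-0.5147 -0.4019 -0.2093]
top blank_center [(array([0.5915, 0.2741, 0.062 ]), 0.6)]
top bed_top [(array([0.5875, 0.2793, 0.0313]), 0.75)]
top bolt_knob [(array([ 0.591 ,  0.2759, -0.0009]), 0.62)]
scene blank_center [(array([0.5823, 0.2759, 0.0625]), 0.96)]
scene bed_top [(array([0.5861, 0.2782, 0.0326]), 0.63)]
scene bolt_knob [(array([0.4403, 0.2714, 0.0649]), 0.73)]
```

Emit:
carry_out(
  increments=[
    [[0,-0.002,0,0.3,0,0,-1],[0,0,0,0.2,0,0,-1],[0,0,0,0,0,0,-1],[0,0,0,0,0,0,-1]],
  ],
)

```text
time_s: 19.8
tool_pos: [0.5874, 0.2751, 0.0506]
ee_rot: [-0.706, -0.015, 0.707, -0.015]
wrist_force: [-0.2, -0.2, -1.0]
grip_width: 0.0302
```

```bash
cat >> meas.py <<'E'
def box(c,yaw,l,wd,z):
    t=np.radians(yaw); u=np.array([np.cos(t),np.sin(t)]);v=np.array([-u[1],u[0]])
    q=[c+a*l/2*u+b*wd/2*v for a,b in ((1,1),(1,-1),(-1,-1),(-1,1))]; return np.c_[q,[z]*4]
def overlay(p,items,c3,hw,k):
    im=p["img"].copy(); c=proj(p,c3)[0].astype(int); x0,y0=c[0]-hw,c[1]-hw
    im=cv2.resize(im[y0:y0+2*hw,x0:x0+2*hw],None,fx=k,fy=k,interpolation=cv2.INTER_CUBIC)
    for b,col in items:
        cv2.polylines(im,[np.int32((proj(p,b)+.5-[x0,y0])*k)],1,col,1,cv2.LINE_AA)
    return im
E
python3 - <<'E'
from meas import *
tz=P.mean(0)[2]; ims=[]
for n,p in S.items():
    bc=np.array({"top":[.5891,.2749],"scene":[.5859,.2763]}[n])  # this camera's own reading of the bed
    it=[(box(bc,2.4,.145,.032,.035),(0,255,0)),(box(bc,2.4,.145,.032,tz-.001+.010),(255,0,0)),(box(bc-.035*np.array([.999,.042]),2.4,.28,.1,.015),(0,0,255))]
    ims.append(overlay(p,it,[.588,.276,.05],50,4))
cv2.imwrite("pics/s6.png",np.hstack(ims)[:,:,::-1])
E
```

```text
t 20.2 pos [0.5876 0.2751 0.0508] sd [0.     0.     0.0001] down [-0.0009 -0.0002 -1.    ] yaw -87.60580993378164 grip 0.029914879488253644 F [ 0.2257 -0.1162 -0.5635]
```

View pics/s6.png

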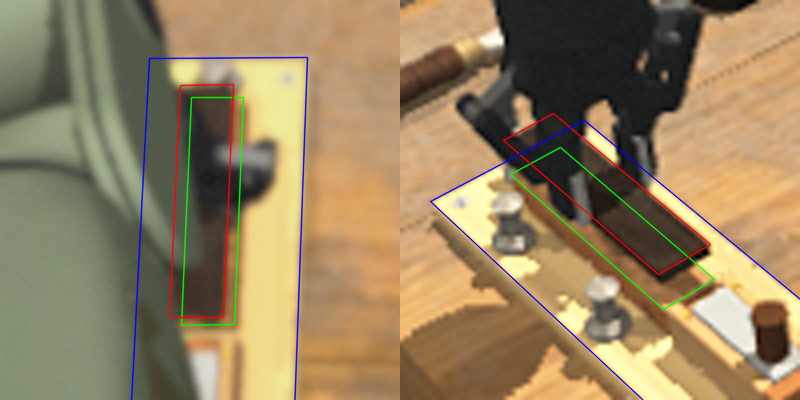

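The bolt is clear of the bed, and the blank is level over it with clearance. The red predicted outline agrees within a few display pixels (0.5 mm each), perhaps 2 mm towards -y. I will quantify this with a blank fit in each view.

```bash
python3 - <<'E'
from meas import *
tz=P.mean(0)[2]; ims=[]
for n,p in S.items():
    bc=np.array({"top":[.5891,.2749],"scene":[.5859,.2763]}[n])
    a=rect(p,.50,.66,.245,.305,tz-.001+.010); v=cv2.cvtColor(a,cv2.COLOR_RGB2HSV)[...,2].astype(float)
    v=cv2.GaussianBlur(v,(1,9),0)
    print(n,"rows: x, bed y there, edges y (strong brightness steps)")
    for x in (.522,.53,.538,.546,.62,.63,.64,.65):
        r=np.gradient(cv2.GaussianBlur(v[int((.66-x)/.0005)][None],(9,1),0)[0])
        l=np.argsort(-np.abs(r)); pk=[i for i in range(2,len(r)-2) if abs(r[i])>2 and abs(r[i])==abs(r[max(i-4,0):i+5]).max()]
        print(x,round(bc[1]+(x-bc[0])*.0419,4),[(round(.305-i*.0005,4),int(r[i])) for i in pk])
    for s in (-.008,0,.008):
        ys=[]; 
        for cx in (1,):
            col=np.array([v[int((.66-x)/.0005),int((.305-(bc[1]+s+(x-bc[0])*.0419))/.0005)] for x in np.arange(.502,.545,.0005)])
            g=np.gradient(col); print("near end s",s,[(round(.502+i*.0005,4),int(g[i])) for i in range(2,len(g)-2) if abs(g[i])>3 and abs(g[i])==abs(g[max(i-4,0):i+5]).max()])
    it=[(box(bc,2.4,.145,.032,.035),(0,255,0)),(box(bc,2.4,.145,.032,tz-.001+.010),(255,0,0)),(box(bc,2.4,.145,.032,tz-.001),(255,255,0))]
    ims.append(overlay(p,it,[.545,.274,.055],25,16))
cv2.imwrite("pics/s7.png",np.hstack(ims)[:,:,::-1])
E
```

```text
t 20.6 pos [0.5875 0.2751 0.0508] sd [0. 0. 0.] down [-0.0009 -0.0002 -1.    ] yaw -87.60546606458567 grip 0.030034808397437492 F [ 1.3014  0.1016 -0.2538]
top rows: x, bed y there, edges y (strong brightness steps)
0.522 0.2721 [(0.2555, 8), (0.247, 8)]
0.53 0.2724 [(0.2555, 8), (0.2475, 9)]
0.538 0.2728 [(0.256, 8), (0.2475, 9)]
0.546 0.2731 [(0.293, -2), (0.257, 10), (0.2475, 7)]
0.62 0.2762 [(0.287, -3), (0.2675, 6)]
0.63 0.2766 [(0.2905, -2), (0.288, -2), (0.26, 9), (0.2505, 7)]
0.64 0.277 [(0.2935, -2), (0.2765, 2), (0.26, 8), (0.251, 9)]
0.65 0.2775 [(0.2925, -2), (0.2845, 2), (0.2605, 11), (0.252, 3)]
near end s -0.008 [(0.5095, -8)]
near end s 0 [(0.5075, -5), (0.516, -8)]
near end s 0.008 [(0.5095, 3), (0.516, -6)]
scene rows: x, bed y there, edges y (strong brightness steps)
0.522 0.2736 [(0.298, 2), (0.2925, -16), (0.2885, 6), (0.2575, 26), (0.2495, -5)]
0.53 0.274 [(0.298, 4), (0.293, -17), (0.2885, 3), (0.258, 27), (0.2505, -3)]
0.538 0.2743 [(0.2935, -10), (0.2895, 5), (0.2585, 29), (0.2505, -4)]
0.546 0.2746 [(0.3035, 4), (0.2975, -6), (0.2935, -12), (0.2895, 5), (0.2585, 27), (0.2505, -5)]
0.62 0.2777 [(0.3025, -19), (0.269, 5), (0.262, 25), (0.2495, -19)]
0.63 0.2781 [(0.3025, -17), (0.2605, 23), (0.2535, -8), (0.25, 2), (0.2465, -4)]
0.64 0.2786 [(0.3035, -22), (0.254, 18)]
0.65 0.279 [(0.3035, -25), (0.288, 6), (0.28, -5), (0.2485, 7)]
near end s -0.008 [(0.5075, -34), (0.5125, 5)]
near end s 0 [(0.507, -26), (0.5145, 3)]
near end s 0.008 [(0.507, -13), (0.5135, 5)]
```

View pics/s7.png

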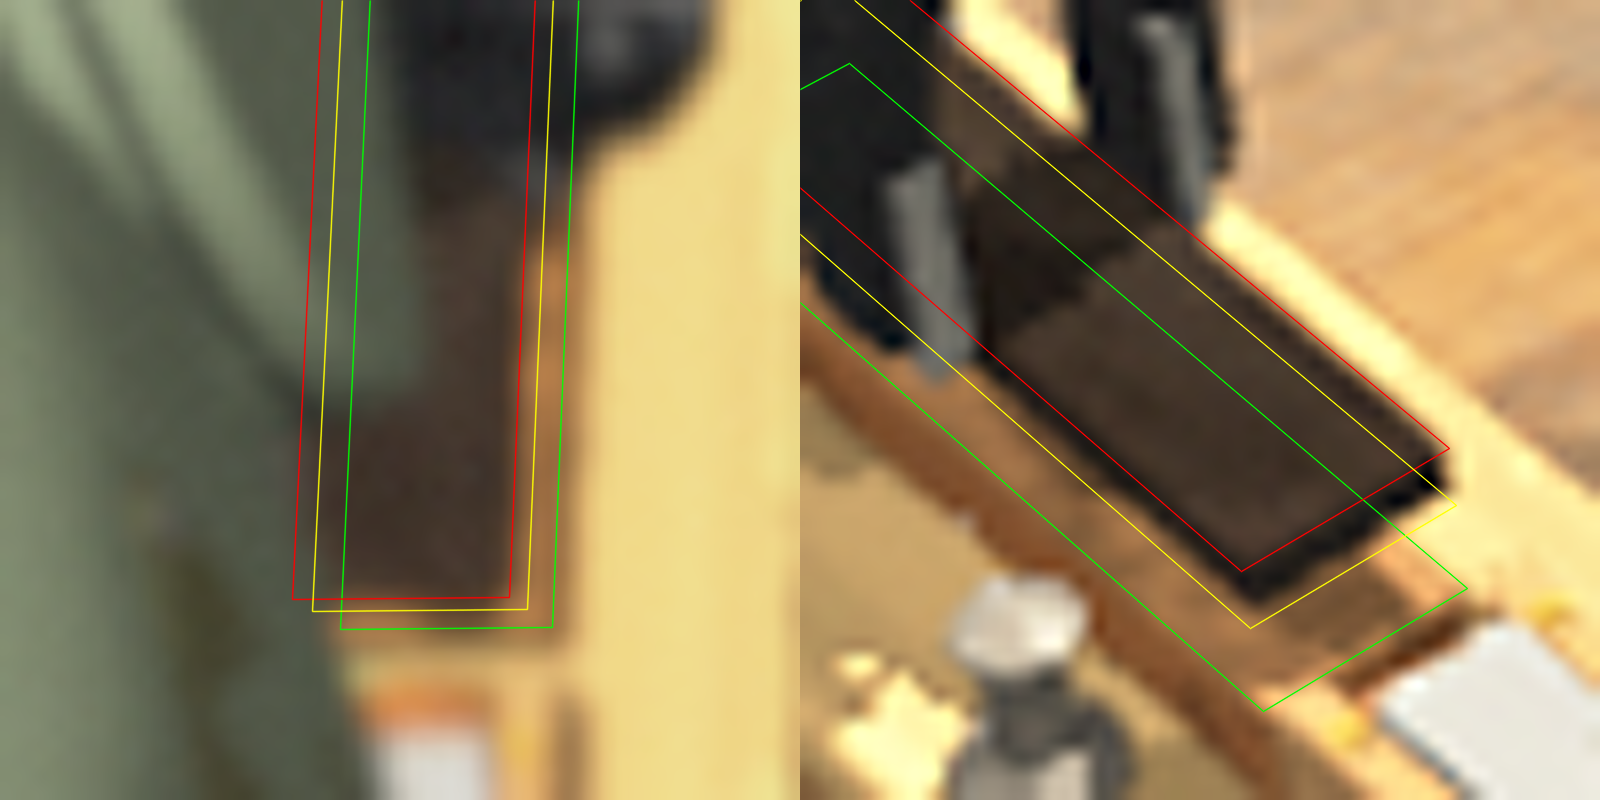

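Blank versus red (predicted top face): near end and right edge agree within about 1 mm in both views. The green bed outline may be 1-2 mm off, so I check it numerically from the unobstructed first pictures plus the now visible near end.

```bash
python3 - <<'E'
from meas import *
def edges(l,th):
    g=np.zeros(len(l))
    for c in range(3): g+=np.abs(np.gradient(cv2.GaussianBlur(np.float32(l[:,c])[None],(7,1),0)[0]))
    return [(i,int(g[i])) for i in range(3,len(g)-3) if g[i]>th and g[i]==g[i-3:i+4].max()]
for n in S:
    p0=dict(S[n]); p0["img"]=cv2.imread(f"pics/{n}0.png")[:,:,::-1].copy()
    bc=np.array({"top":[.5891,.2749],"scene":[.5859,.2763]}[n]); u=np.array([.99912,.0419]); v=np.array([-.0419,.99912])
    def strip(p,z,along,rng,off):   # sample colours averaged over several offsets
        t=np.arange(*rng,.0005); X=0
        L=[]
        for o in off:
            q=bc+(np.outer(t,u)+o*v if along else np.outer(t,v)+o*u)
            uv=np.float32(proj(p,np.c_[q,np.full(len(t),z)])); L.append(cv2.remap(p["img"],uv[:,0][None],uv[:,1][None],cv2.INTER_CUBIC)[0].astype(float))
        return t,np.mean(L,0)
    t,l=strip(p0,.035,False,(-.035,.035),np.arange(0.005,.035,.002)); print(n,"cork sides y (want -16,16):",[(round(t[i]*1000,1),g,list(l[i-3].astype(int)),list(l[i+3].astype(int))) for i,g in edges(l,8)])
    t,l=strip(p0,.035,True,(.05,.09),np.arange(-.010,.011,.002)); print("  far end (want 72.5):",[(round(t[i]*1000,1),g,list(l[i-3].astype(int)),list(l[i+3].astype(int))) for i,g in edges(l,8)])
    t,l=strip(S[n],.035,True,(-.095,-.055),[-.012,-.01,-.008] if n=="top" else np.arange(-.01,.011,.002)); print("  near end (want -72.5):",[(round(t[i]*1000,1),g,list(l[i-3].astype(int)),list(l[i+3].astype(int))) for i,g in edges(l,8)])
    t,l=strip(p0,.015,False,(-.065,.065),[-.11,-.115,-.12,-.02,0,.005,.06,.065,.07]); print("  plate sides (want -50,50):",[(round(t[i]*1000,1),g) for i,g in edges(l,12)])
    t,l=strip(p0,.015,True,(-.19,-.16),[-.04,-.035,-.03,.03,.035]); print("  plate near (want -175):",[(round(t[i]*1000,1),g) for i,g in edges(l,12)])
    t,l=strip(p0,.015,True,(.09,.12),[-.04,-.035,-.03,.03,.035]); print("  plate far (want 105):",[(round(t[i]*1000,1),g) for i,g in edges(l,12)])
E
```

```text
t 21.0 pos [0.5875 0.2751 0.0508] sd [0. 0. 0.] down [-0.001  -0.0002 -1.    ] yaw -87.60458059498455 grip 0.029771493858313403 F [ 0.7586  0.2501 -0.5088]
top cork sides y (want -16,16): [(np.float64(-19.5), 20, [np.int64(214), np.int64(174), np.int64(108)], [np.int64(172), np.int64(129), np.int64(78)]), (np.float64(-14.5), 15, [np.int64(175), np.int64(125), np.int64(74)], [np.int64(216), np.int64(156), np.int64(91)]), (np.float64(21.5), 10, [np.int64(203), np.int64(178), np.int64(114)], [np.int64(216), np.int64(204), np.int64(135)])]
  far end (want 72.5): [(np.float64(74.5), 8, [np.int64(200), np.int64(164), np.int64(118)], [np.int64(168), np.int64(148), np.int64(119)]), (np.float64(85.0), 8, [np.int64(152), np.int64(142), np.int64(127)], [np.int64(169), np.int64(158), np.int64(142)])]
  near end (want -72.5): [(np.float64(-76.0), 16, [np.int64(202), np.int64(164), np.int64(101)], [np.int64(166), np.int64(128), np.int64(79)]), (np.float64(-67.5), 8, [np.int64(154), np.int64(109), np.int64(67)], [np.int64(129), np.int64(92), np.int64(58)])]
  plate sides (want -50,50): [(np.float64
[... 1090 characters left out ...]
), (np.float64(-74.5), 16, [np.int64(132), np.int64(91), np.int64(53)], [np.int64(174), np.int64(124), np.int64(76)]), (np.float64(-70.5), 14, [np.int64(177), np.int64(126), np.int64(78)], [np.int64(140), np.int64(99), np.int64(63)]), (np.float64(-57.0), 18, [np.int64(134), np.int64(95), np.int64(59)], [np.int64(78), np.int64(58), np.int64(39)])]
  plate sides (want -50,50): [(np.float64(-49.0), 32), (np.float64(-27.5), 22), (np.float64(6.0), 34), (np.float64(13.5), 17), (np.float64(31.5), 25), (np.float64(50.0), 37), (np.float64(54.5), 13), (np.float64(62.0), 32)]
  plate near (want -175): [(np.float64(-186.0), 19), (np.float64(-176.0), 35)]
  plate far (want 105): [(np.float64(103.5), 27)]
```

```bash
python3 - <<'E'
from meas import *
for n,p in S.items():
    for t in ["steel_can","sanding_block","offcut_walnut"]:
        d=robot.tip_of(p,t); print(n,t,[w(p,x["centre"]) for x in d[:1]])
print(robot.job_done())
E
```

```text
t 21.4 pos [0.5875 0.2751 0.0508] sd [0. 0. 0.] down [-0.001  -0.0002 -1.    ] yaw -87.60451188400802 grip 0.030045637407990083 F [ 0.3231  1.0046 -1.1165]
top steel_can [array([ 0.4469,  0.0591, -0.005 ])]
top sanding_block [array([ 0.3709,  0.0503, -0.0033])]
top offcut_walnut [array([ 0.6808,  0.015 , -0.0021])]
scene steel_can [array([0.4455, 0.0597, 0.0023])]
scene sanding_block [array([ 0.3736,  0.0546, -0.0034])]
scene offcut_walnut [array([0.6738, 0.0155, 0.0013])]
the job is handed in; nothing more can be done
None
```

The job is handed in, with the blank still held over the bed. The handover gave no verdict.

- **Bolt:** I pulled the keeper bolt back by its knob about 45 mm. It stopped moving there while the pull rose to 14 N, so it is on its end stop. Later pictures show it clear of the bed.
- **Blank:** I gripped it at its middle, carried it over at about 0.22 m, and am holding it over the bed. The clock read about 21.5 s at handover.
- **Last checks:**
  - The tool pose was steady, with tilt under 0.1° and yaw 2.4°, the same as the bed's.
  - Blank and bed agreed within about 1 mm in both cameras.
  - The gap under the blank is about 14.7 mm, worked out from the tool height; the cameras support it only to about 2 mm.
  - The can, sanding block and offcut read where they started, within the detector's noise. The largest change was the offcut, about 6 mm in one view and 3 mm in the other.
  - I saw no unexpected contact force.
- **Disagreements:**
  - The two cameras differed by about 3 mm in absolute x, so I compared blank and bed within each view.
  - In the scene view the blank's visible side looked about 3 mm thinner than its stated 10 mm. I did not find out why.
  - The gripper gauge read about 1.5–2 mm under the stated sizes on both the knob and the blank.

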